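# Loosen the pickle press by two turns and open its latch

## Task

Take the pressure off the pickle press: with a fingertip on the outside of the big knurled nut, roll it anticlockwise (seen from above) exactly two full turns from tight, an eighth of a turn either way being fine. Only then push the upright latch at the end of the lid outwards, away from the nut, until it leans well open, and take the hand away. It is all fingertip work, nothing to be picked up: leave everything else on the counter as it stands.

Things in the scene. Friction and masses are not known exactly. Their poses are not given: they have to be found in the camera images.
- press: Pickle press, heavy and fixed: clear tub 210 x 150 mm (its x by y) under a white lid 218 x 158 mm whose top is 112 mm above the counter. Origin: centre of the underside, on the nut's axis. x points to the end with the latch, z up. Spice jar and salt shaker stand close beside its long sides, the mug beyond the end without latch.
- nut_top (a point): Centre of the nut's top face, 140 mm above the counter. Grey round nut on an upright axis, too wide to grasp: 102 mm over its 24 upright ridges, 94 mm core, 24 mm tall (116 to 140 mm up, 4 mm clear of the lid). It stays at this height; about 1 N at the rim turns it, and it stays where left. x points along the black line on its top.
- nut (a joint): Turn of the nut, rad: 0 fully tight, always so at the start, growing anticlockwise seen from above (6.28 per turn), stop at 25.2. At each full turn the black line on the nut meets the short black line on the lid's latch side.
- latch_tip (a point): Middle of the top edge of the latch's inner face (towards the nut). A grey plate 36 mm wide, 5 mm thick, upright at the lid's latch end, hinged at its foot 100 mm up and 115 mm from the nut's axis along the press's x; shut, its top is 145 mm up (33 above the lid), inner face 118 mm from the nut's axis. About 2 N at the top swings it; it stays where left.
- stem_top (a point): Top of the white 16 mm stem that stands up through the middle of the nut. It does not turn: tight, it is 10 mm proud of the nut, and rises 5 mm with each turn of loosening.
- latch (a joint): Swing of the latch in rad: 0 shut (upright), growing as its top swings outwards along the press's x and down, stop at 1.2.
- mug: White mug, 76 mm across, 85 mm high; origin under its centre. Leave alone.
- spice_jar: Amber glass jar, 42 mm across, 85 mm high; origin under its centre. Leave alone.
- salt_shaker: Steel shaker, 40 mm across, 75 mm high; origin under its centre. Leave alone.
- bowl: White bowl, 150 mm across, 60 mm high; origin under its centre. Leave alone.
- pepper_a: Green pepper standing on the wooden board, 68 mm across, 76 mm high; origin under its centre. Leave alone.
- pepper_b: Another such pepper on the board. Leave alone.

How it is judged (in metres and radians):
On the way, in this order (a step that is already met when the one before it is completed fails the run):
1. the nut is loosened by two full turns, give or take an eighth of a turn (value of joint nut between 11.78 and 13.35 rad), for 0.2 s.
2. then the latch is pushed well open (all of step 1 and value of joint latch above 0.6 rad), for 0.2 s.
At the end, for the whole second after the job is handed in: The nut rests at two full turns from tight (12.57 rad, within 0.78 rad) and the latch leans outwards by more than 0.6 rad (34 degrees) (all of step 2 and velocity of joint nut between -0.1 and 0.1 rad/s); the robot touches nothing.
It fails at once if the latch is pushed open before the nut has been loosened by two turns (value of joint latch above 0.35 rad and value of joint nut below 11.78 rad).
It fails at once if a thing that stands round about is moved by more than 20 mm or lifted (distance of any of mug, spice_jar, salt_shaker, bowl, pepper_a, pepper_b from where it was at the start of the episode above 0.02 m).
It also fails if it takes over 72 s, if anything falls off the work surface, if the arm or the gripper's body presses on something with over 40 N, if the wrist force passes 120 N, or if a joint passes its speed limit or range.

## Robot

A 6-joint arm with a two-finger parallel gripper is mounted at the origin on the work surface. World frame = base frame: x ahead of the robot, y to its left, z up, the work surface at z = 0. Lengths are in mm, angles in rad, forces in N, time in s.
With the tool pointing down it reaches from about 350 to 775 mm from the base axis. Payload 7.3 kg.
Tool frame: the origin (TCP) lies on the centre line of the jaws, within the pads' length; the fingertips stand 22 mm ahead of it and the grasp point (between the pads) lies 3 mm ahead of it; z points along the fingers, y is the direction in which the jaws open and shut (so a half turn about z gives the same grasp; the last joint's range is limited). The gripper opens to 92 mm and grips with 3 to 60 N. Pads are 19 mm wide; open, the fingers measure 130 mm over their backs; the gripper's body (75 mm by 190 mm) begins 47 mm behind the grasp point.
Start: joints at [-1.326, 0.342, 1.524, -0, 1.275, -0.146], TCP at [200.01, -485.426, 248.741] pointing down, gripper open.
Joint ranges: [-2.53, 2.53], [-0.77, 2.02], [0.04, 2.7], [-1, 4.14], [0.28, 2.66], [-3.11, 3.11]. Speed limits (rad/s): [2.57, 2.57, 3.14, 3.14, 3.14, 3.14].

## Interface

Orientations are given as [roll, pitch, yaw] about the fixed x, y, z axes, in that order (R = Rz(yaw) Ry(pitch) Rx(roll)).
In Python, from plant import get_obs, capture, close_job gives the robot as it stands.
- The arm moves only by the tool carry_out, never from a script. Its arguments are lists of equal length, an entry for each row: "xyz": the shift along the tool's x, y, z scaled (see below), a list of three; "dr": the turn, a rotation vector about the tool's x, y, z scaled (see below), a list of three. A call has 1 to 8 rows; each row shifts and turns the commanded pose from where the row before left it, along the tool's axes as they then stand; what a row does not reach is not made up. The controller multiplies each number of a shift by 0.06 m and each number of a turn by 8 degrees. A row lasts 1/8 s, in which the tool goes at most 62.5 mm and 10.7 degrees, less where a joint would pass 70% of its speed; a pose out of reach is approached as far as the arm can. A call with a number of a shift or a turn outside -1 to 1 is refused whole. A call with a gripper value outside its range is refused whole. "gripper" is the gripper's target within -1 to 1 (fully open at 1, half-way at 0, shut at -1), set as the call begins (left out, the last holds). The fingers move at their own pace and stop on an object; the grip force is fixed at half the most. Time passes only in rows, so rows that do not move let the fingers close. It gives the time, the measured TCP pose, the force and the opening at its end, in the units of the state.
- get_obs(): the state, without advancing time (a new reading comes with each control period).
- capture(name): name is "scene" or "top"; returns a dict with "image" (384x512x3 uint8, blue, green, red), "fx", "fy", "cx", "cy" (pixels), "D" ([k1, k2, p1, p2, k3] as OpenCV has them; the pictures are not rectified), "pose" (4x4, takes a point from camera to world coordinates). Camera axes: x right, y up, looking along -z (the intrinsics and any distortion apply to the point x, -y, -z); pixel columns grow to the right and rows downward; lengths in mm; the calibration is good to about 2 mm. A picture is of the moment at which its call begins. There is no depth.
- close_job(): hands the job in, once; it reports no verdict.
The state is a dict: "time": time; "joint_positions": joint angles; "dq": joint speeds; "tau": joint torques, N m; "tool_pos": TCP position; "tcp_rot": TCP orientation; "contact_force": force on the tool from outside, world axes, zero at the start; "moment": the same for the moment, N m; "grip_width": finger opening in mm.
Only numpy, scipy, OpenCV 4.12 (cv2) and the standard library are available. Lean on these libraries where they do the work, as an engineer would, in place of code of your own. Each camera call takes 0.05 s, during which the arm holds its last target.

## Working session

There is one attempt and no reset: what is moved stays moved. The work goes in short steps, Python scripts to look and compute and a tool call to move; the robot and the scene stay as the last step left them, time stands still between calls to the robot, and variables do not carry over. Pictures are saved under pics/ and viewed, and the job is handed in when it is done.

Besides the shell and the picture viewer there is one more tool, called after "Call:" in YAML: its name, and indented under it one key for each argument. carry_out: Moves the arm, as the interface text tells. Shifts and turns lie within -1 to 1; 1 stands for 0.06 m of shift or 8 degrees of turn. Its arguments: {"type":"object","properties":{"xyz":{"type":"array"},"dr":{"type":"array"},"gripper":{"type":"number"}},"required":["xyz","dr"]}

```bash
mkdir -p pics; ls; python3 - <<'E'
from plant import *
import cv2,pickle
for n in("scene","top"):
    c=capture(n);cv2.imwrite(f"pics/{n}0.png",c["image"]);pickle.dump(c,open(f"{n}0.pkl","wb"))
    print(n,c["fx"],c["fy"],c["cx"],c["cy"],c["D"],c["pose"])
print(get_obs())
E
```

```text
pics
scene 401.6184289588207 401.6184289588207 249.56196061436907 194.51830973793273 [-0.06882491  0.          0.          0.          0.        ] [[ 5.76027441e-01 -4.50583005e-01  6.82031775e-01  1.40866102e+03]
 [ 8.17415410e-01  3.12465780e-01 -4.83939236e-01 -5.80016543e+02]
 [ 4.94320461e-03  8.36265563e-01  5.48302356e-01  8.13698819e+02]
 [ 0.00000000e+00  0.00000000e+00  0.00000000e+00  1.00000000e+00]]
top 426.000539888798 426.000539888798 253.18702072824277 188.43498738045517 [-0.00829514  0.          0.          0.          0.        ] [[-1.18230762e-02  9.95485671e-01 -9.41726772e-02  3.74794042e+02]
 [-9.99929856e-01 -1.18370477e-02  4.10262633e-04  1.19331370e+01]
 [-7.06315900e-04  9.41709221e-02  9.95555794e-01  1.63926801e+03]
 [ 0.00000000e+00  0.00000000e+00  0.00000000e+00  1.00000000e+00]]
{'time': 0.1, 'joint_positions': array([-1.32596775e+00,  3.42668491e-01,  1.52492903e+00,  1.62427997e-05,
        1.27543197e+00, -1.45957600e-01]), 'dq': array([ 0.0007281 , -0.00138516, -0.00314304, -0.00116127, -0.0015701 ,
        0.00076525]), 'tau': array([ 1.77340215e-03, -4.32004988e+01, -2.44694370e+01,  7.18510081e-02,
        5.26590343e-02, -3.87635941e-05]), 'tool_pos': array([ 199.94153118, -485.06309193,  248.10380635]), 'tcp_rot': array([-3.14017335e+00, -2.24341266e-04,  3.90781280e-01]), 'contact_force': array([-0.75652286, -0.50458144,  0.69894662]), 'moment': array([-0.02649258, -0.01883914, -0.01529399]), 'grip_width': 91.9593728525512}
```

View pics/scene0.png

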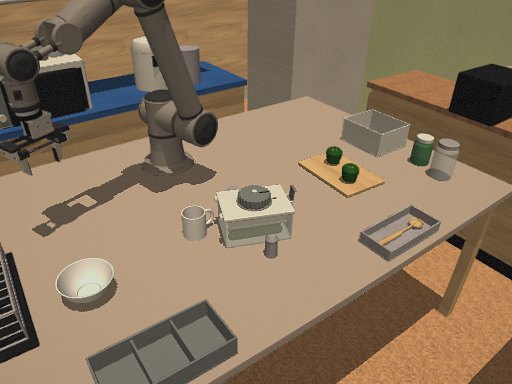

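View pics/top0.png

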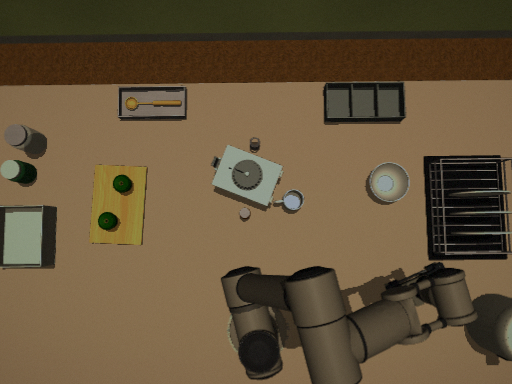

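```bash
cat > h.py <<'E'
import numpy as np,cv2
def ray(c,u,v):
    K=np.array([[c["fx"],0,c["cx"]],[0,c["fy"],c["cy"]],[0,0,1]])
    p=cv2.undistortPoints(np.array([[[u,v]]],float),K,np.array(c["D"],float))[0,0]
    d=c["pose"][:3,:3]@np.array([p[0],-p[1],-1]); return c["pose"][:3,3],d
def at(c,u,v,z):
    o,d=ray(c,u,v); return o+d*(z-o[2])/d[2]
def proj(c,P):
    K=np.array([[c["fx"],0,c["cx"]],[0,c["fy"],c["cy"]],[0,0,1]])
    q=c["pose"][:3,:3].T@(np.asarray(P,float)-c["pose"][:3,3]); q=q*[1,-1,-1]
    return cv2.projectPoints(q.reshape(1,1,3),np.zeros(3),np.zeros(3),K,np.array(c["D"],float))[0].ravel()
def crop(c,u,v,w,h,k,name):
    im=c["image"][v:v+h,u:u+w]; cv2.imwrite(name,cv2.resize(im,None,fx=k,fy=k,interpolation=cv2.INTER_CUBIC))
E
python3 - <<'E'
from h import *;import pickle
t=pickle.load(open("top0.pkl","rb"));s=pickle.load(open("scene0.pkl","rb"))
crop(t,197,127,115,90,6,"pics/t0z.png");crop(s,170,165,140,105,5,"pics/s0z.png")
E
```

```text
(no output)
```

View pics/t0z.png

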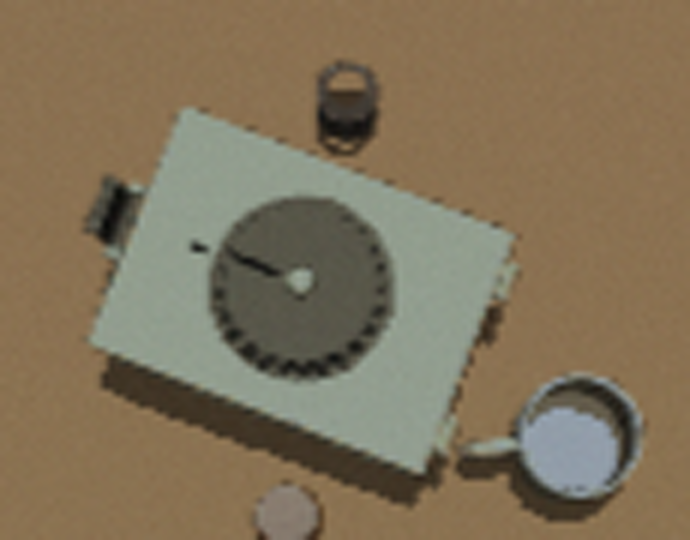

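View pics/s0z.png

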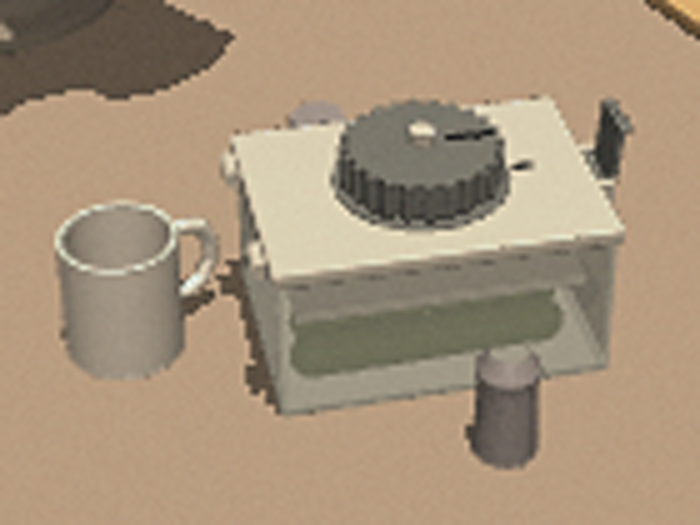

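```bash
python3 - <<'E'
from h import *;import pickle
t=pickle.load(open("top0.pkl","rb"));s=pickle.load(open("scene0.pkl","rb"))
im=t["image"]; hsv=cv2.cvtColor(im,cv2.COLOR_BGR2HSV)
print(hsv[160,232],hsv[185,250],hsv[140,240])
m=((hsv[...,1]<60)&(hsv[...,2]>125)).astype(np.uint8); 
roi=np.zeros_like(m);roi[130:220,205:287]=1;m*=roi
cs,_=cv2.findContours(m,cv2.RETR_EXTERNAL,cv2.CHAIN_APPROX_NONE)
c=max(cs,key=cv2.contourArea);print(cv2.contourArea(c),cv2.boundingRect(c))
W=np.array([at(t,*p[0],112)[:2] for p in c],np.float32)
print("rect",cv2.minAreaRect(W))
# manual corners
q=lambda u,v:(197+u/6-.42,127+v/6-.42)
C=[at(t,*q(*p),112) for p in[(187,108),(515,235),(425,472),(92,343)]]
print(np.round(C,1), np.mean(C,0)); 
for i in range(4): print(np.linalg.norm(C[i]-C[(i+1)%4]))
ax=(C[0]+C[3]-C[1]-C[2]);print("yaw",np.degrees(np.arctan2(ax[1],ax[0])))
# nut
m=((hsv[...,2]<110)&(hsv[...,1]<90)).astype(np.uint8);n=np.zeros_like(m);cv2.circle(n,(247,174),18,1,-1);m*=n
cs,_=cv2.findContours(m,cv2.RETR_EXTERNAL,cv2.CHAIN_APPROX_NONE);c=max(cs,key=cv2.contourArea)
(u,v),r=cv2.minEnclosingCircle(c);print("nut",u,v,r,at(t,u,v,138))
print("nut man",at(t,*q(303,288),138),"stem",at(t,*q(301,280),150))
sq=lambda u,v:(170+u/5-.4,165+v/5-.4)
print("scene stem",at(s,*sq(422,128),150),"nut top c",at(s,*sq(424,144),140))
print("scene lid corners",[np.round(at(s,*sq(*p),112),1) for p in[(550,98),(622,236),(275,278),(232,136)]])
print("latch top scene",at(s,*sq(612,105),145),"top",at(t,*q(112,205),145))
print("shaker",at(t,*q(347,80),75),"jar",at(t,*q(288,515),85),"mug",at(t,*q(580,435),85))
E
```

```text
[ 53  26 158] [24 41 88] [ 17 104 140]
2477.5 (212, 145, 71, 61)
rect ((569.9154052734375, 33.87882995605469), (234.47071838378906, 155.30809020996094), 68.0343017578125)
[[680.6 101.9 112. ]
 [600.5 -95.4 112. ]
 [458.1 -39.  112. ]
 [538.  159.9 112. ]] [569.28508614  31.84289864 112.        ]
213.00781760382958
153.18205850411033
214.37818243344876
153.89562132580954
yaw 68.01168286487624
nut 246.84176635742188 174.4746856689453 15.414130210876465 [566.86110666  33.25562763 138.        ]
nut man [566.47424497  32.41367225 138.        ] stem [569.68946696  33.37486167 150.        ]
scene stem [571.10959668  30.85289116 150.        ] nut top c [573.99798283  30.42620057 140.        ]
scene lid corners [array([541.6, 157.3, 112. ]), array([688.9,  94.3, 112. ]), array([605.7, -98.6, 112. ]), array([461.2, -40.3, 112. ])]
latch top scene [611.15618685 149.50336069 145.        ] top [616.34691762 144.66732241 145.        ]
shaker [704.43823756   4.56722383  75.        ] jar [434.39178602  43.70586103  85.        ] mug [ 480.98425982 -134.70092249   85.        ]
```

```bash
cat >> h.py <<'E'
from scipy.spatial.transform import Rotation as Ro
def st():
    from plant import get_obs
    o=get_obs();return o,np.array(o["tool_pos"]),np.array(o["tcp_rot"])
def plan(target,yaw,n,p=None,y0=None):
    "rows (world straight line) in tool axes; yaw deg"
    o,q,r=st(); p=q if p is None else np.array(p); y=np.degrees(r[2]) if y0 is None else y0
    d=(np.array(target)-p)/n/60; dy=(yaw-y)/n
    for i in range(n):
        a=np.radians(y+dy*i)
        print([round(d[0]*np.cos(a)+d[1]*np.sin(a),3),round(d[0]*np.sin(a)-d[1]*np.cos(a),3),round(-d[2],3)],end=",")
    print("drz",round(-dy/8,4))
E
python3 -c "
from h import *
plan([479.6,70.5,240],-72,16)"
```

```text
[np.float64(0.49), np.float64(-0.424), np.float64(0.008)],[np.float64(0.444), np.float64(-0.472), np.float64(0.008)],[np.float64(0.393), np.float64(-0.515), np.float64(0.008)],[np.float64(0.338), np.float64(-0.553), np.float64(0.008)],[np.float64(0.279), np.float64(-0.585), np.float64(0.008)],[np.float64(0.217), np.float64(-0.61), np.float64(0.008)],[np.float64(0.154), np.float64(-0.629), np.float64(0.008)],[np.float64(0.088), np.float64(-0.642), np.float64(0.008)],[np.float64(0.022), np.float64(-0.648), np.float64(0.008)],[np.float64(-0.045), np.float64(-0.646), np.float64(0.008)],[np.float64(-0.111), np.float64(-0.638), np.float64(0.008)],[np.float64(-0.176), np.float64(-0.623), np.float64(0.008)],[np.float64(-0.239), np.float64(-0.602), np.float64(0.008)],[np.float64(-0.3), np.float64(-0.574), np.float64(0.008)],[np.float64(-0.357), np.float64(-0.54), np.float64(0.008)],[np.float64(-0.411), np.float64(-0.501), np.float64(0.008)],drz 0.7374
```

Call:
carry_out:
  xyz:
    - [0.49,-0.42,0.01]
    - [0.44,-0.47,0.01]
    - [0.39,-0.51,0.01]
    - [0.34,-0.55,0.01]
    - [0.28,-0.58,0.01]
    - [0.22,-0.61,0.01]
    - [0.15,-0.63,0.01]
    - [0.09,-0.64,0.01]
  dr:
    - [0,0,0.74]
    - [0,0,0.74]
    - [0,0,0.74]
    - [0,0,0.74]
    - [0,0,0.74]
    - [0,0,0.74]
    - [0,0,0.74]
    - [0,0,0.74]
  gripper: -1

```text
time: 1.1
tool_pos: [340.5, -207.8, 243.7]
tcp_rot: [-3.141, 0.0, -0.439]
contact_force: [0.8, 0.1, 0.7]
grip_width: 16.3
```

Call:
carry_out:
  xyz:
    - [0.02,-0.65,0.01]
    - [-0.04,-0.65,0.01]
    - [-0.11,-0.64,0.01]
    - [-0.18,-0.62,0.01]
    - [-0.24,-0.6,0.01]
    - [-0.3,-0.57,0.01]
    - [-0.36,-0.54,0.01]
    - [-0.41,-0.5,0.01]
  dr:
    - [0,0,0.74]
    - [0,0,0.74]
    - [0,0,0.74]
    - [0,0,0.74]
    - [0,0,0.74]
    - [0,0,0.74]
    - [0,0,0.74]
    - [0,0,0.74]

```text
time: 2.1
tool_pos: [481.2, 69.4, 238.8]
tcp_rot: [3.141, 0.0, -1.266]
contact_force: [0.4, -0.0, 0.1]
grip_width: 0.5
```

```bash
python3 -c "
from h import *
o,p,r=st();print(p,np.degrees(r),o['joint_positions'],o['contact_force'])
plan([479.6,70.5,143],-72,4)"
```

```text
[481.17738093  69.43961317 238.77095138] [ 1.79961622e+02  2.42570274e-03 -7.25147885e+01] [-1.43759890e-02  2.80254496e-01  1.64246245e+00 -1.81293359e-04
  1.21952492e+00  2.82210458e+00] [ 0.39285955 -0.0434429   0.07692183]
[np.float64(-0.006), np.float64(0.005), np.float64(0.399)],[np.float64(-0.006), np.float64(0.005), np.float64(0.399)],[np.float64(-0.006), np.float64(0.005), np.float64(0.399)],[np.float64(-0.006), np.float64(0.005), np.float64(0.399)],drz -0.0161
```

Call:
carry_out:
  xyz:
    - [0,0,0.4]
    - [0,0,0.4]
    - [0,0,0.4]
    - [0,0,0.4]
    - [0.1,-0.1,0]
    - [0.1,-0.1,0]
    - [0.05,-0.05,0]
    - [0,0,0]
  dr:
    - [0,0,0]
    - [0,0,0]
    - [0,0,0]
    - [0,0,0]
    - [0,0,0]
    - [0,0,0]
    - [0,0,0]
    - [0,0,0]

```text
time: 3.1
tool_pos: [500.5, 58.2, 143.7]
tcp_rot: [-3.14, -0.001, -1.263]
contact_force: [-0.5, -0.4, -1.0]
grip_width: 0.5
```

```bash
python3 -c "
from h import *
o,p,r=st();print(p,np.degrees(r),o['contact_force'])
from plant import capture
t=capture('top');crop(t,197,127,115,90,6,'pics/t1.png');s=capture('scene');crop(s,170,165,140,105,5,'pics/s1.png')"
```

```text
[500.4529715   58.15762924 143.71072075] [-1.79927779e+02 -3.03777151e-02 -7.23561425e+01] [-0.47054163 -0.41696083 -1.04537748]
```

View pics/s1.png

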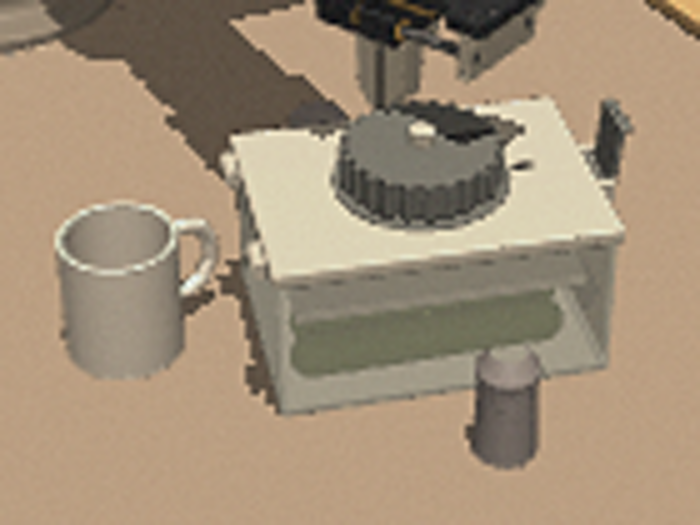

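Call:
carry_out:
  xyz:
    - [0.02,-0.02,0]
    - [0.02,-0.02,0]
    - [0,0,0]
  dr:
    - [0,0,0]
    - [0,0,0]
    - [0,0,0]

```text
time: 3.58
tool_pos: [502.9, 56.8, 143.1]
tcp_rot: [-3.141, -0.0, -1.262]
contact_force: [-0.2, -0.8, 0.3]
grip_width: 0.3
```

Call:
carry_out:
  xyz:
    - [0.02,-0.02,0]
    - [0,0,0]
  dr:
    - [0,0,0]
    - [0,0,0]

```text
time: 3.82
tool_pos: [504.4, 56.0, 143.1]
tcp_rot: [-3.142, -0.0, -1.262]
contact_force: [-0.1, -0.2, 0.2]
grip_width: 0.5
```

Call:
carry_out:
  xyz:
    - [0.02,-0.02,0]
    - [0.13,0.092,0]
    - [0.13,0.092,0]
    - [0.13,0.092,0]
    - [0.13,0.092,0]
  dr:
    - [0,0,0]
    - [0,0,-1]
    - [0,0,-1]
    - [0,0,-1]
    - [0,0,-1]

```text
time: 4.45
tool_pos: [502.0, 17.7, 143.1]
tcp_rot: [3.142, 0.0, -0.699]
contact_force: [0.1, 0.4, 0.5]
grip_width: 0.1
```

```bash
cat >> h.py <<'E'
def rel(cx=570,cy=32):
    o,p,r=st(); a=r[2]; x=np.array([np.cos(a),np.sin(a)]);y=np.array([np.sin(a),-np.cos(a)])
    k=p[:2]+9.5*x-19*y-[cx,cy]
    print("tcp",p.round(1),"yaw",np.degrees(a).round(1),"corner r",np.hypot(*k).round(1),"ang",np.degrees(np.arctan2(k[1],k[0])).round(1),"F",np.round(o["contact_force"],1),"q6",o["joint_positions"][5].round(2),"c_t",(-(p[:2]-[cx,cy])@x).round(1),(-(p[:2]-[cx,cy])@y).round(1),o["time"])
def shots(i):
    from plant import capture
    t=capture('top');s=capture('scene')
    A=cv2.resize(t["image"][142:207,207:287],None,fx=5,fy=5,interpolation=cv2.INTER_CUBIC)
    B=cv2.resize(s["image"][165:230,210:300],None,fx=5,fy=5,interpolation=cv2.INTER_CUBIC)[:, :400]
    cv2.imwrite(f'pics/z{i}.png',np.hstack([A,B]))
E
python3 -c "
from h import *
rel();shots(1)"
```

```text
tcp [502.   17.7 143.1] yaw -40.1 corner r 48.9 ang -173.1 F [0.1 0.4 0.5] q6 2.15 c_t 42.8 -54.8 4.45
```

View pics/z1.png

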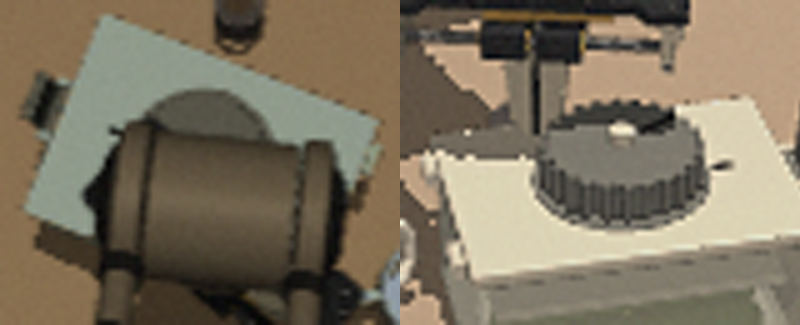

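Call:
carry_out:
  xyz:
    - [0.13,0.092,0]
    - [0.13,0.092,0]
    - [0.13,0.092,0]
    - [0.13,0.092,0]
    - [0.13,0.092,0]
    - [0.13,0.092,0]
    - [0.13,0.092,0]
    - [0.13,0.092,0]
  dr:
    - [0,0,-1]
    - [0,0,-1]
    - [0,0,-1]
    - [0,0,-1]
    - [0,0,-1]
    - [0,0,-1]
    - [0,0,-1]
    - [0,0,-1]

```text
time: 5.55
tool_pos: [551.4, -35.8, 143.1]
tcp_rot: [3.141, -0.0, 0.414]
contact_force: [0.8, 0.4, 0.8]
grip_width: 1.0
```

```bash
python3 -c "
from h import *
rel();shots(2)"
```

```text
tcp [551.4 -35.8 143.1] yaw 23.7 corner r 49.8 ang -110.7 F [0.8 0.4 0.8] q6 0.95 c_t 44.3 -54.6 5.55
```

View pics/z2.png

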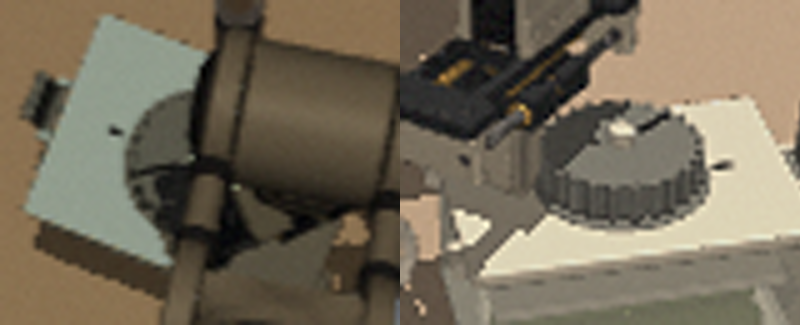

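Call:
carry_out:
  xyz:
    - [0.03,-0.03,0]
    - [0.02,-0.02,0]
    - [0.13,0.092,0]
    - [0.13,0.092,0]
  dr:
    - [0,0,0]
    - [0,0,0]
    - [0,0,-1]
    - [0,0,-1]

```text
time: 6.15
tool_pos: [571.1, -34.2, 143.1]
tcp_rot: [-3.141, 0.001, 0.695]
contact_force: [-1.6, -0.1, -0.2]
grip_width: 0.9
```

```bash
python3 -c "
from h import *
rel();shots(3)"
```

```text
tcp [571.1 -34.2 143.1] yaw 39.8 corner r 45.7 ang -94.7 F [-1.6 -0.1 -0.2] q6 0.68 c_t 41.5 -51.5 6.15
```

View pics/z3.png

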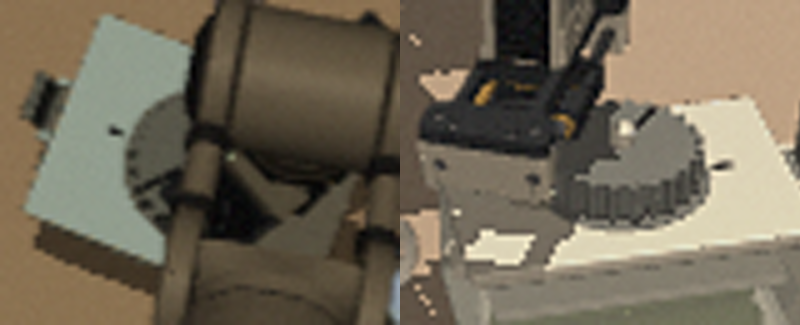

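Call:
carry_out:
  xyz:
    - [0.126,0.088,0]
    - [0.126,0.088,0]
    - [0.126,0.088,0]
    - [0.126,0.088,0]
    - [0.126,0.088,0]
    - [0.126,0.088,0]
    - [0.126,0.088,0]
    - [0.126,0.088,0]
  dr:
    - [0,0,-1]
    - [0,0,-1]
    - [0,0,-1]
    - [0,0,-1]
    - [0,0,-1]
    - [0,0,-1]
    - [0,0,-1]
    - [0,0,-1]

```text
time: 7.25
tool_pos: [630.8, 3.1, 143.2]
tcp_rot: [3.141, 0.001, 1.809]
contact_force: [2.8, -2.3, -1.3]
grip_width: 0.4
```

```bash
python3 -c "
from h import *
rel();shots(4)"
```

```text
tcp [630.8   3.1 143.2] yaw 103.7 corner r 46.8 ang -31.1 F [ 2.8 -2.3 -1.3] q6 -0.35 c_t 42.5 -52.2 7.25
```

View pics/z4.png

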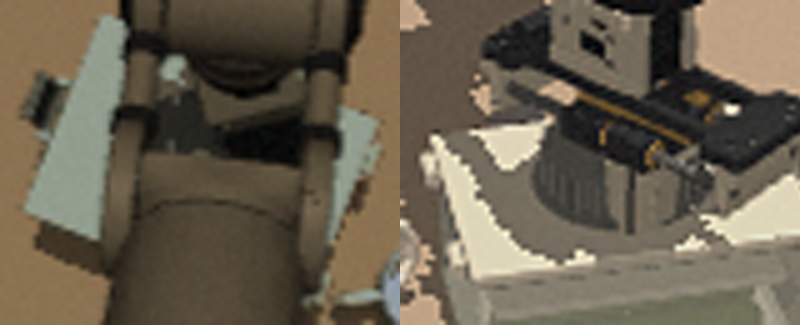

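Call:
carry_out:
  xyz:
    - [0.126,0.086,0]
    - [0.126,0.086,0]
    - [0.126,0.088,0]
    - [0.126,0.088,0]
    - [0.126,0.088,0]
    - [0.126,0.088,0]
    - [0.126,0.088,0]
    - [0.126,0.088,0]
  dr:
    - [0,0,-1]
    - [0,0,-1]
    - [0,0,-1]
    - [0,0,-1]
    - [0,0,-1]
    - [0,0,-1]
    - [0,0,-1]
    - [0,0,-1]

```text
time: 8.35
tool_pos: [623.3, 73.9, 143.6]
tcp_rot: [3.139, 0.004, 2.925]
contact_force: [6.9, 3.3, -2.1]
grip_width: 0.3
```

```bash
python3 -c "
from h import *
rel();shots(5)"
```

```text
tcp [623.3  73.9 143.6] yaw 167.6 corner r 47.3 ang 32.5 F [ 6.9  3.3 -2.1] q6 -1.36 c_t 43.0 -52.4 8.35
```

View pics/z5.png

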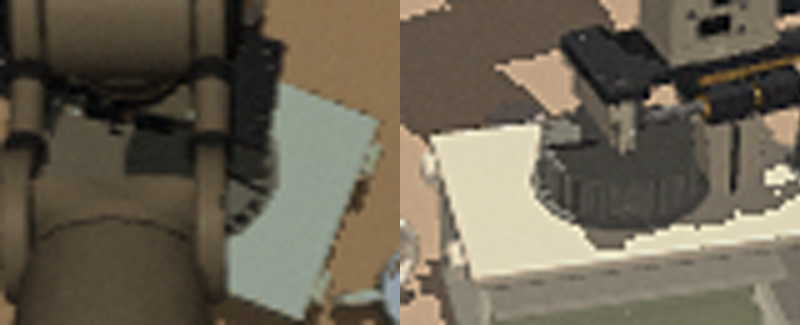

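Call:
carry_out:
  xyz:
    - [0.126,0.089,0]
    - [0.126,0.089,0]
    - [0.126,0.088,0]
    - [0.126,0.088,0]
    - [0.126,0.088,0]
    - [0.126,0.088,0]
    - [0.126,0.088,0]
    - [0.126,0.088,0]
  dr:
    - [0,0,-1]
    - [0,0,-1]
    - [0,0,-1]
    - [0,0,-1]
    - [0,0,-1]
    - [0,0,-1]
    - [0,0,-1]
    - [0,0,-1]

```text
time: 9.45
tool_pos: [555.0, 97.8, 143.5]
tcp_rot: [3.14, 0.002, -2.241]
contact_force: [0.0, 5.5, 1.5]
grip_width: 0.2
```

```bash
python3 -c "
from h import *
rel();shots(6)"
```

```text
tcp [555.   97.8 143.5] yaw -128.4 corner r 47.0 ang 97.4 F [0.  5.5 1.5] q6 -2.44 c_t 42.3 -52.7 9.45
```

View pics/z6.png

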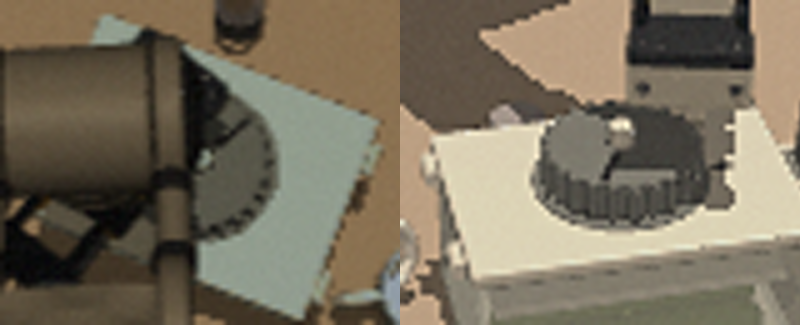

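Call:
carry_out:
  xyz:
    - [0.126,0.088,0]
    - [0.126,0.088,0]
    - [0.126,0.088,0]
    - [0.126,0.088,0]
    - [-0.1,0.1,0]
    - [-0.15,0.15,0]
    - [-0.15,0.15,0]
    - [0,0,0]
  dr:
    - [0,0,-1]
    - [0,0,-1]
    - [0,0,-1]
    - [0,0,-1]
    - [0,0,0]
    - [0,0,0]
    - [0,0,0]
    - [0,0,1]

```text
time: 10.55
tool_pos: [501.7, 106.5, 143.1]
tcp_rot: [3.141, -0.0, -1.824]
contact_force: [0.6, -0.1, -0.1]
grip_width: 0.7
```

```bash
python3 -c "
from h import *
rel();shots(7)"
```

```text
tcp [501.7 106.5 143.1] yaw -104.5 corner r 80.0 ang 130.8 F [ 0.6 -0.1 -0.1] q6 -2.83 c_t 55.0 -84.8 10.55
```

View pics/z7.png

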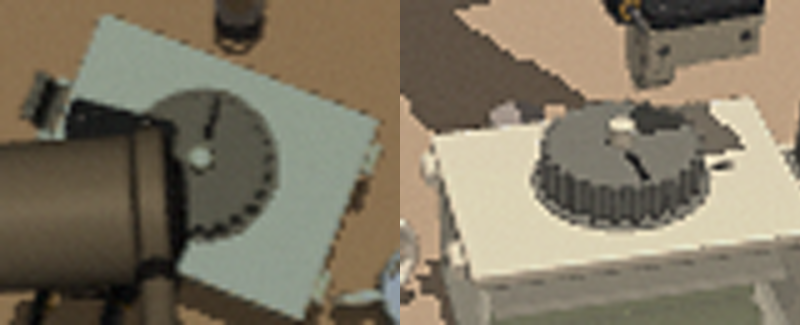

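```bash
python3 -c "
from h import *;import pickle
t=pickle.load(open('top0.pkl','rb'))
q=lambda x,y:at(t,207+x/5-.4,142+y/5-.4,140)[:2]
a=q(218,97);b=q(207,137);d=a-b;c=np.array([570,32]);print(a,b,np.degrees(np.arctan2(*(a-b)[::-1])),np.degrees(np.arctan2(*(a-c)[::-1])))"
```

```text
[614.75364889  20.78026058] [586.14112185  28.91120168] -15.86378035966691 -14.073984621556056
```

Call:
carry_out:
  xyz:
    - [0,0,0]
    - [0,0,0]
    - [0,0,0]
    - [0,0,0]
    - [0,0,0]
    - [0,0,0]
    - [0,0,0]
    - [0,0,0]
  dr:
    - [0,0,1]
    - [0,0,1]
    - [0,0,1]
    - [0,0,1]
    - [0,0,1]
    - [0,0,1]
    - [0,0,1]
    - [0,0,1]

```text
time: 11.65
tool_pos: [502.6, 105.5, 143.0]
tcp_rot: [-3.142, -0.0, -2.94]
contact_force: [0.4, 0.2, 1.0]
grip_width: 0.9
```

Call:
carry_out:
  xyz:
    - [0,0,0]
    - [0,0,0]
    - [0,0,0]
    - [0,0,0]
    - [0,0,0]
    - [0,0,0]
    - [0,0,0]
    - [0,0,0]
  dr:
    - [0,0,1]
    - [0,0,1]
    - [0,0,1]
    - [0,0,1]
    - [0,0,1]
    - [0,0,1]
    - [0,0,1]
    - [0,0,1]

```text
time: 12.65
tool_pos: [502.6, 105.5, 143.0]
tcp_rot: [-3.141, 0.0, 2.226]
contact_force: [-0.4, -0.2, 0.3]
grip_width: 0.4
```

Call:
carry_out:
  xyz:
    - [0,0,0]
    - [0,0,0]
    - [0,0,0]
    - [0,0,0]
    - [0,0,0]
    - [0,0,0]
    - [0,0,0]
    - [0,0,0]
  dr:
    - [0,0,1]
    - [0,0,1]
    - [0,0,1]
    - [0,0,1]
    - [0,0,1]
    - [0,0,1]
    - [0,0,1]
    - [0,0,1]

```text
time: 13.65
tool_pos: [502.6, 105.4, 143.0]
tcp_rot: [-3.142, 0.0, 1.109]
contact_force: [-0.4, -0.3, 0.1]
grip_width: 0.3
```

Call:
carry_out:
  xyz:
    - [0,0,0]
    - [0,0,0]
    - [0,0,0]
    - [0,0,0]
    - [0,0,0]
    - [0,0,0]
    - [0,0,0]
    - [0,0,0]
  dr:
    - [0,0,1]
    - [0,0,1]
    - [0,0,1]
    - [0,0,1]
    - [0,0,1]
    - [0,0,1]
    - [0,0,1]
    - [0,0,1]

```text
time: 14.65
tool_pos: [502.6, 105.5, 143.0]
tcp_rot: [3.142, 0.0, -0.008]
contact_force: [0.0, 0.6, 0.2]
grip_width: 0.8
```

Call:
carry_out:
  xyz:
    - [0,0,0]
    - [0,0,0]
    - [0,0,0]
    - [0,0,0]
    - [0,0,0]
    - [0,0,0]
    - [0,0,0]
    - [0,0,0]
  dr:
    - [0,0,1]
    - [0,0,1]
    - [0,0,1]
    - [0,0,1]
    - [0,0,1]
    - [0,0,1]
    - [0,0,1]
    - [0,0,1]

```text
time: 15.65
tool_pos: [502.6, 105.4, 143.0]
tcp_rot: [3.142, -0.0, -1.125]
contact_force: [0.4, 0.0, 0.3]
grip_width: 0.2
```

```bash
python3 -c "
from h import *
rel()
o,p,r=st();a=r[2];x=np.array([np.cos(a),np.sin(a)]);y=np.array([np.sin(a),-np.cos(a)])
for off in(10,0):
  T=np.array([571,32])-(42-off*.707)*x*1-0*y
  T=np.array([571,32])-(42+off*.707)*x+(52+off*.707)*y
  d=T-p[:2];print(T,d@x/60,d@y/60)
"
```

```text
tcp [502.6 105.4 143. ] yaw -64.5 corner r 86.4 ang 122.3 F [0.4 0.  0.3] q6 2.75 c_t 95.3 -29.2 15.65
[496.54846724  50.81752029] 0.7782939097117659 0.48308896831861753
[505.97534229  47.48527979] 0.8961272430450996 0.36525563498528396
```

Call:
carry_out:
  xyz:
    - [0.26,0.16,0]
    - [0.26,0.16,0]
    - [0.26,0.16,0]
    - [0,0,0]
    - [0.06,-0.06,0]
    - [0.06,-0.06,0]
    - [0,0,0]
  dr:
    - [0,0,0]
    - [0,0,0]
    - [0,0,0]
    - [0,0,0]
    - [0,0,0]
    - [0,0,0]
    - [0,0,0]

```text
time: 16.52
tool_pos: [505.9, 47.7, 142.8]
tcp_rot: [3.139, 0.002, -1.122]
contact_force: [-4.1, 1.2, 2.9]
grip_width: 0.5
```

```bash
python3 -c "
from h import *
rel()"
```

```text
tcp [505.9  47.7 142.8] yaw -64.3 corner r 45.5 ang 160.3 F [-4.1  1.2  2.9] q6 2.64 c_t 41.9 -51.0 16.525
```

Call:
carry_out:
  xyz:
    - [0.126,0.088,0]
    - [0.126,0.088,0]
    - [0.126,0.088,0]
    - [0.126,0.088,0]
    - [0.126,0.088,0]
    - [0.126,0.088,0]
    - [0.126,0.088,0]
    - [0.126,0.088,0]
  dr:
    - [0,0,-1]
    - [0,0,-1]
    - [0,0,-1]
    - [0,0,-1]
    - [0,0,-1]
    - [0,0,-1]
    - [0,0,-1]
    - [0,0,-1]

```text
time: 17.52
tool_pos: [529.2, -19.2, 142.9]
tcp_rot: [3.142, 0.001, -0.0]
contact_force: [-0.5, 0.9, 1.4]
grip_width: 0.4
```

```bash
python3 -c "
from h import *
rel();shots(8)"
```

```text
tcp [529.2 -19.2 142.9] yaw -0.0 corner r 44.9 ang -134.2 F [-0.5  0.9  1.4] q6 1.39 c_t 40.7 -51.2 17.525
```

View pics/z8.png

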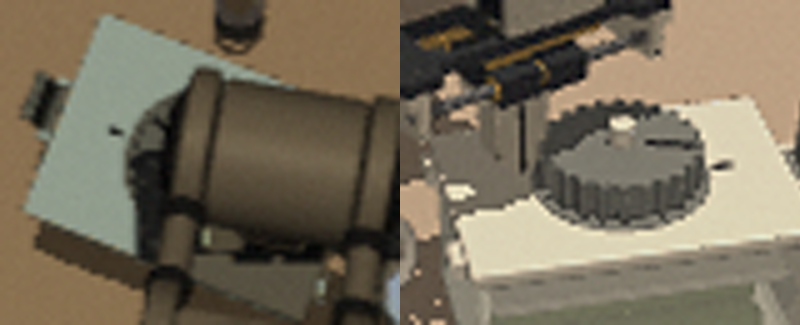

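Call:
carry_out:
  xyz:
    - [0.126,0.088,0]
    - [0.126,0.088,0]
    - [0.126,0.088,0]
    - [0.126,0.088,0]
    - [0.126,0.088,0]
    - [0.126,0.088,0]
    - [0.126,0.088,0]
    - [0.126,0.088,0]
  dr:
    - [0,0,-1]
    - [0,0,-1]
    - [0,0,-1]
    - [0,0,-1]
    - [0,0,-1]
    - [0,0,-1]
    - [0,0,-1]
    - [0,0,-1]

```text
time: 18.62
tool_pos: [598.8, -27.8, 143.0]
tcp_rot: [-3.142, 0.0, 1.113]
contact_force: [-1.1, -0.5, 0.1]
grip_width: 0.6
```

```bash
python3 -c "
from h import *
rel();shots(9)"
```

```text
tcp [598.8 -27.8 143. ] yaw 63.8 corner r 45.8 ang -69.6 F [-1.1 -0.5  0.1] q6 0.28 c_t 40.9 -52.3 18.625
```

View pics/z9.png

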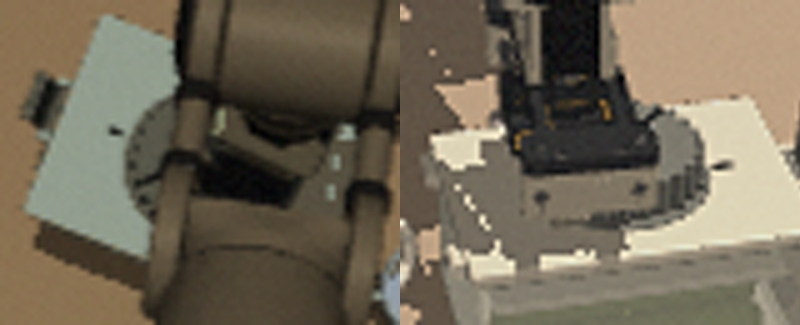

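Call:
carry_out:
  xyz:
    - [0.126,0.088,0]
    - [0.126,0.088,0]
    - [0.126,0.088,0]
    - [0.126,0.088,0]
    - [0.126,0.088,0]
    - [0.126,0.088,0]
    - [0.126,0.088,0]
    - [0.126,0.088,0]
  dr:
    - [0,0,-1]
    - [0,0,-1]
    - [0,0,-1]
    - [0,0,-1]
    - [0,0,-1]
    - [0,0,-1]
    - [0,0,-1]
    - [0,0,-1]

```text
time: 19.73
tool_pos: [637.7, 30.6, 143.1]
tcp_rot: [3.14, 0.002, 2.227]
contact_force: [1.7, -1.9, -0.9]
grip_width: 0.3
```

```bash
python3 -c "
from h import *
rel()"
```

```text
tcp [637.7  30.6 143.1] yaw 127.6 corner r 47.1 ang -6.7 F [ 1.7 -1.9 -0.9] q6 -0.73 c_t 42.4 -52.7 19.725
```

Call:
carry_out:
  xyz:
    - [0.126,0.088,0]
    - [0.126,0.088,0]
    - [0.126,0.088,0]
    - [0.126,0.088,0]
    - [0.126,0.088,0]
    - [0.126,0.088,0]
    - [0.126,0.088,0]
    - [0.126,0.088,0]
  dr:
    - [0,0,-1]
    - [0,0,-1]
    - [0,0,-1]
    - [0,0,-1]
    - [0,0,-1]
    - [0,0,-1]
    - [0,0,-1]
    - [0,0,-1]

```text
time: 20.72
tool_pos: [602.0, 92.3, 143.3]
tcp_rot: [3.14, 0.004, -2.938]
contact_force: [3.4, 4.4, -2.3]
grip_width: 0.2
```

```bash
python3 -c "
from h import *
rel();shots(10)"
```

```text
tcp [602.   92.3 143.3] yaw -168.4 corner r 47.8 ang 56.3 F [ 3.4  4.4 -2.3] q6 -1.75 c_t 43.5 -52.6 20.725
```

View pics/z10.png

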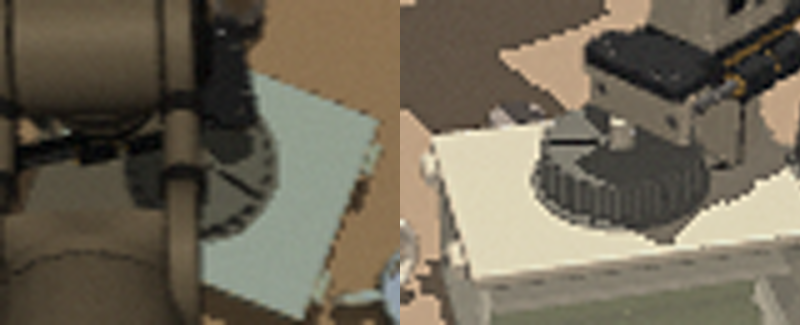

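Call:
carry_out:
  xyz:
    - [0.126,0.088,0]
    - [0.126,0.088,0]
    - [0.126,0.088,0]
    - [0.126,0.088,0]
    - [0.126,0.088,0]
    - [0.126,0.088,0]
    - [0.126,0.088,0]
    - [0.126,0.088,0]
  dr:
    - [0,0,-1]
    - [0,0,-1]
    - [0,0,-1]
    - [0,0,-1]
    - [0,0,-1]
    - [0,0,-1]
    - [0,0,-1]
    - [0,0,-1]

```text
time: 21.82
tool_pos: [530.3, 86.2, 143.2]
tcp_rot: [3.14, 0.002, -1.821]
contact_force: [-2.6, 5.2, 1.0]
grip_width: 0.5
```

Call:
carry_out:
  xyz:
    - [-0.1,0.1,0]
    - [-0.15,0.15,0]
    - [-0.15,0.15,0]
    - [0,0,0]
    - [0,0,0]
  dr:
    - [0,0,0]
    - [0,0,0]
    - [0,0,0]
    - [0,0,1]
    - [0,0,1]

```text
time: 22.45
tool_pos: [513.8, 115.0, 143.1]
tcp_rot: [-3.141, -0.0, -2.106]
contact_force: [0.2, -0.4, 0.4]
grip_width: 0.5
```

```bash
python3 -c "
from h import *
rel();shots(11)"
```

```text
tcp [513.8 115.  143.1] yaw -120.6 corner r 79.0 ang 124.4 F [ 0.2 -0.4  0.4] q6 -2.53 c_t 42.8 -90.7 22.45
```

View pics/z11.png

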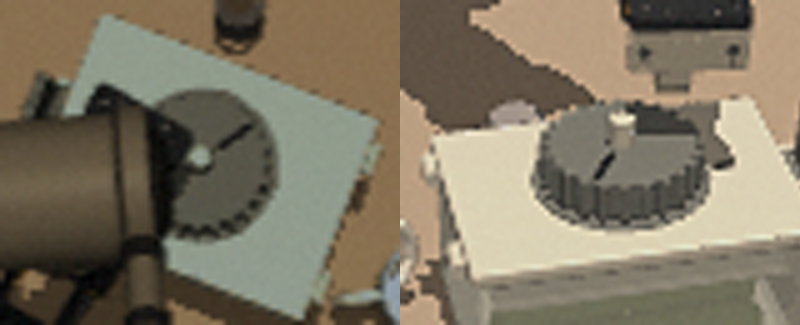

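Call:
carry_out:
  xyz:
    - [0,0,0]
    - [0,0,0]
    - [0,0,0]
    - [0,0,0]
    - [0,0,0]
    - [0,0,0]
    - [0,0,0]
    - [0,0,0]
  dr:
    - [0,0,1]
    - [0,0,1]
    - [0,0,1]
    - [0,0,1]
    - [0,0,1]
    - [0,0,1]
    - [0,0,1]
    - [0,0,1]

```text
time: 23.55
tool_pos: [514.0, 114.5, 143.0]
tcp_rot: [-3.141, 0.0, 3.064]
contact_force: [-0.6, -0.5, 0.3]
grip_width: 0.4
```

Call:
carry_out:
  xyz:
    - [0,0,0]
    - [0,0,0]
    - [0,0,0]
    - [0,0,0]
    - [0,0,0]
    - [0,0,0]
    - [0,0,0]
    - [0,0,0]
  dr:
    - [0,0,1]
    - [0,0,1]
    - [0,0,1]
    - [0,0,1]
    - [0,0,1]
    - [0,0,1]
    - [0,0,1]
    - [0,0,1]

```text
time: 24.55
tool_pos: [514.0, 114.5, 143.0]
tcp_rot: [-3.142, 0.0, 1.947]
contact_force: [0.4, -0.3, 0.5]
grip_width: 0.3
```

Call:
carry_out:
  xyz:
    - [0,0,0]
    - [0,0,0]
    - [0,0,0]
    - [0,0,0]
    - [0,0,0]
    - [0,0,0]
    - [0,0,0]
    - [0,0,0]
  dr:
    - [0,0,1]
    - [0,0,1]
    - [0,0,1]
    - [0,0,1]
    - [0,0,1]
    - [0,0,1]
    - [0,0,1]
    - [0,0,1]

```text
time: 25.55
tool_pos: [514.0, 114.5, 143.0]
tcp_rot: [3.142, 0.0, 0.83]
contact_force: [-0.3, -0.5, 0.1]
grip_width: 0.4
```

Call:
carry_out:
  xyz:
    - [0,0,0]
    - [0,0,0]
    - [0,0,0]
    - [0,0,0]
    - [0,0,0]
    - [0,0,0]
    - [0,0,0]
    - [0,0,0]
  dr:
    - [0,0,1]
    - [0,0,1]
    - [0,0,1]
    - [0,0,1]
    - [0,0,1]
    - [0,0,1]
    - [0,0,1]
    - [0,0,1]

```text
time: 26.55
tool_pos: [514.0, 114.5, 143.0]
tcp_rot: [3.141, 0.0, -0.287]
contact_force: [0.7, -0.4, 0.5]
grip_width: 0.3
```

Call:
carry_out:
  xyz:
    - [0,0,0]
    - [0,0,0]
    - [0,0,0]
    - [0,0,0]
    - [0,0,0]
    - [0,0,0]
  dr:
    - [0,0,1]
    - [0,0,1]
    - [0,0,1]
    - [0,0,1]
    - [0,0,1]
    - [0,0,1]

```text
time: 27.3
tool_pos: [514.0, 114.5, 143.0]
tcp_rot: [3.141, -0.0, -1.125]
contact_force: [-0.8, -0.4, 0.1]
grip_width: 0.3
```

```bash
python3 -c "
from h import *
import pickle
t=pickle.load(open('top0.pkl','rb'))
q=lambda x,y:at(t,207+x/5-.4,142+y/5-.4,140)[:2]
a=q(252,125);b=q(218,147);c=np.array([570,32]);print(np.degrees(np.arctan2(*(a-b)[::-1])),np.degrees(np.arctan2(*(a-c)[::-1])))
rel()
o,p,r=st();a=r[2];x=np.array([np.cos(a),np.sin(a)]);y=np.array([np.sin(a),-np.cos(a)])
for off in(10,0):
  T=np.array([571,32])-(42+off*.707)*x+(52+off*.707)*y
  d=T-p[:2];print(T,d@x/60,d@y/60)
"
```

```text
-57.54581512793627 -55.27626202641349
tcp [514.  114.5 143. ] yaw -64.4 corner r 89.2 ang 113.0 F [-0.8 -0.4  0.1] q6 2.77 c_t 98.6 -15.0 27.3
[496.54141777  50.78960703] 0.8326467790117559 0.7200612353912904
[505.96954142  47.46090091] 0.9504801123450883 0.6022279020579585
```

Call:
carry_out:
  xyz:
    - [0.28,0.24,0]
    - [0.28,0.24,0]
    - [0.27,0.24,0]
    - [0,0,0]
    - [0.06,-0.06,0]
    - [0.06,-0.06,0]
    - [0,0,0]
  dr:
    - [0,0,0]
    - [0,0,0]
    - [0,0,0]
    - [0,0,0]
    - [0,0,0]
    - [0,0,0]
    - [0,0,0]

```text
time: 28.18
tool_pos: [504.6, 48.1, 142.3]
tcp_rot: [3.137, 0.003, -1.121]
contact_force: [-6.7, 1.4, 1.7]
grip_width: 0.4
```

```bash
python3 -c "
from h import *
rel()"
```

```text
tcp [504.6  48.1 142.3] yaw -64.2 corner r 46.9 ang 160.2 F [-6.7  1.4  1.7] q6 2.64 c_t 42.9 -51.9 28.175
```

Call:
carry_out:
  xyz:
    - [0.126,0.088,0]
    - [0.126,0.088,0]
    - [0.126,0.088,0]
    - [0.126,0.088,0]
    - [0.126,0.088,0]
    - [0.126,0.088,0]
    - [0.126,0.088,0]
    - [0.126,0.088,0]
  dr:
    - [0,0,-1]
    - [0,0,-1]
    - [0,0,-1]
    - [0,0,-1]
    - [0,0,-1]
    - [0,0,-1]
    - [0,0,-1]
    - [0,0,-1]

```text
time: 29.18
tool_pos: [528.9, -18.8, 142.7]
tcp_rot: [-3.142, 0.002, 0.0]
contact_force: [-1.9, 0.9, -0.5]
grip_width: 0.6
```

```bash
python3 -c "
from h import *
rel();shots(12)"
```

```text
tcp [528.9 -18.8 142.7] yaw 0.0 corner r 44.8 ang -134.8 F [-1.9  0.9 -0.5] q6 1.39 c_t 41.1 -50.8 29.175
```

View pics/z12.png

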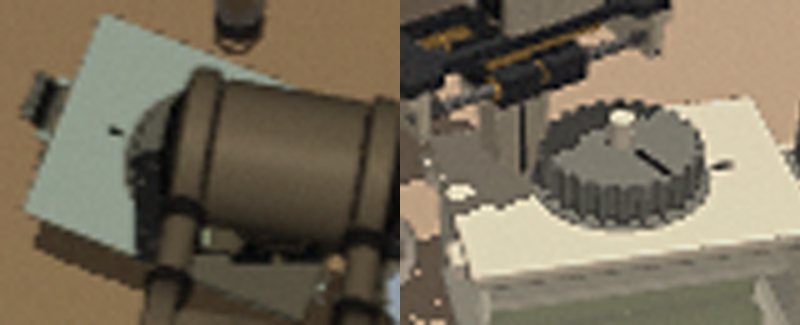

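```bash
python3 -c "
from h import *
import pickle
t=pickle.load(open('scene0.pkl','rb'))
q=lambda x,y:at(t,210+(x-400)/5-.4,165+y/5-.4,140)[:2]
for A,B in (((670,174),(638,151)),((695,131),(645,137))):
  a=q(*A);b=q(*B);d=a-b;print(a,b,np.degrees(np.arctan2(d[1],d[0])))
"
```

```text
[616.55666825  33.8535665 ] [585.23765629  32.88098578] 1.778691755785154
[587.12450883  75.30717294] [574.96290579  45.72123684] 67.65438326553206
```

Call:
carry_out:
  xyz:
    - [0.126,0.088,0]
    - [0.126,0.088,0]
    - [0.126,0.088,0]
    - [0.126,0.088,0]
    - [0.126,0.088,0]
    - [0.126,0.088,0]
    - [0.126,0.088,0]
    - [0.126,0.088,0]
  dr:
    - [0,0,-1]
    - [0,0,-1]
    - [0,0,-1]
    - [0,0,-1]
    - [0,0,-1]
    - [0,0,-1]
    - [0,0,-1]
    - [0,0,-1]

```text
time: 30.28
tool_pos: [598.7, -27.5, 142.9]
tcp_rot: [-3.142, 0.0, 1.113]
contact_force: [-1.5, -0.3, 0.1]
grip_width: 0.8
```

Call:
carry_out:
  xyz:
    - [-0.1,0.1,0]
    - [-0.1,0.1,0]
    - [0,0,-0.5]
    - [0,0,-0.5]
    - [0,0,-0.3]
  dr:
    - [0,0,0]
    - [0,0,0]
    - [0,0,0]
    - [0,0,0]
    - [0,0,0]

```text
time: 30.9
tool_pos: [604.1, -44.9, 222.9]
tcp_rot: [3.139, -0.0, 1.108]
contact_force: [-0.5, -0.0, -1.1]
grip_width: 0.2
```

```bash
python3 -c "
from h import *
rel();shots(13)"
```

```text
tcp [604.1 -44.9 222.9] yaw 63.5 corner r 63.6 ang -70.4 F [-0.5 -0.  -1.1] q6 0.26 c_t 53.5 -64.9 30.9
```

View pics/z13.png

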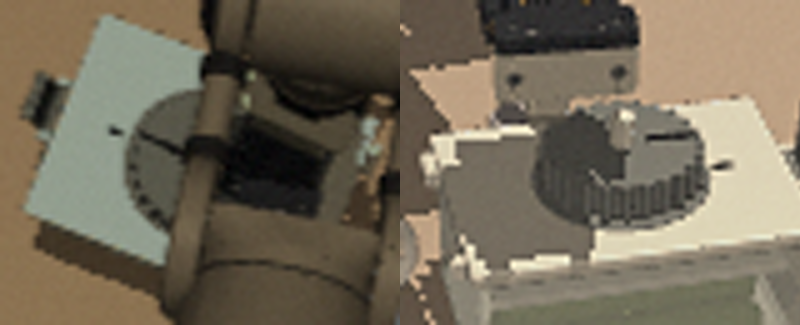

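```bash
python3 -c "
from h import *
plan([603.5,113.6,222],68,4)
"
```

```text
[np.float64(0.589), np.float64(-0.299), np.float64(0.006)],[np.float64(0.594), np.float64(-0.288), np.float64(0.006)],[np.float64(0.6), np.float64(-0.276), np.float64(0.006)],[np.float64(0.605), np.float64(-0.264), np.float64(0.006)],drz -0.1405
```

Call:
carry_out:
  xyz:
    - [0.59,-0.3,0]
    - [0.59,-0.29,0]
    - [0.6,-0.28,0]
    - [0.61,-0.26,0]
    - [0,0,0]
    - [0,0,0.4]
    - [0,0,0.3]
    - [0,0,0]
  dr:
    - [0,0,-0.14]
    - [0,0,-0.14]
    - [0,0,-0.14]
    - [0,0,-0.14]
    - [0,0,0]
    - [0,0,0]
    - [0,0,0]
    - [0,0,0]

```text
time: 32.0
tool_pos: [600.9, 113.3, 177.0]
tcp_rot: [-3.138, 0.002, 1.187]
contact_force: [0.0, -0.1, 0.7]
grip_width: 0.3
```

```bash
python3 -c "
from h import *
rel();shots(14)"
```

```text
tcp [600.9 113.3 177. ] yaw 68.0 corner r 98.7 ang 80.2 F [ 0.  -0.1  0.7] q6 0.44 c_t -87.0 1.7 32.0
```

View pics/z14.png

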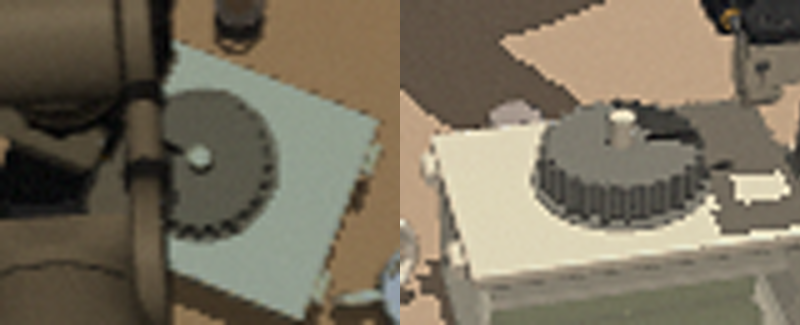

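Call:
carry_out:
  xyz:
    - [0,0,0.28]
    - [0,0,0.27]
    - [0,0,0]
    - [0.17,0,0]
    - [0.17,0,0]
    - [0.17,0,0]
    - [0.17,0,0]
    - [0.17,0,0]
  dr:
    - [0,0,0]
    - [0,0,0]
    - [0,0,0]
    - [0,0,0]
    - [0,0,0]
    - [0,0,0]
    - [0,0,0]
    - [0,0,0]

```text
time: 33.1
tool_pos: [621.3, 162.6, 146.2]
tcp_rot: [3.141, -0.0, 1.19]
contact_force: [-0.8, -1.8, 0.1]
grip_width: 0.6
```

Call:
carry_out:
  xyz:
    - [0,0,0]
    - [0,0,0]
    - [-0.25,0,0]
    - [-0.25,0,0]
    - [0,0,-0.6]
    - [0,0,-0.6]
    - [-0.5,0.5,-0.3]
    - [-0.5,0.5,0]
  dr:
    - [0,0,0]
    - [0,0,0]
    - [0,0,0]
    - [0,0,0]
    - [0,0,0]
    - [0,0,0]
    - [0,0,0]
    - [0,0,0]

```text
time: 34.1
tool_pos: [643.7, 54.2, 238.7]
tcp_rot: [3.137, -0.001, 1.19]
contact_force: [0.1, 0.3, -1.1]
grip_width: 0.3
```

```bash
python3 -c "
from h import *
rel();shots(15)
from plant import capture
s=capture('scene');crop(s,150,120,180,140,4,'pics/s15.png')"
```

```text
tcp [643.7  54.2 238.7] yaw 68.2 corner r 70.8 ang 32.6 F [ 0.1  0.3 -1.1] q6 0.35 c_t -48.1 -60.2 34.1
```

View pics/s15.png

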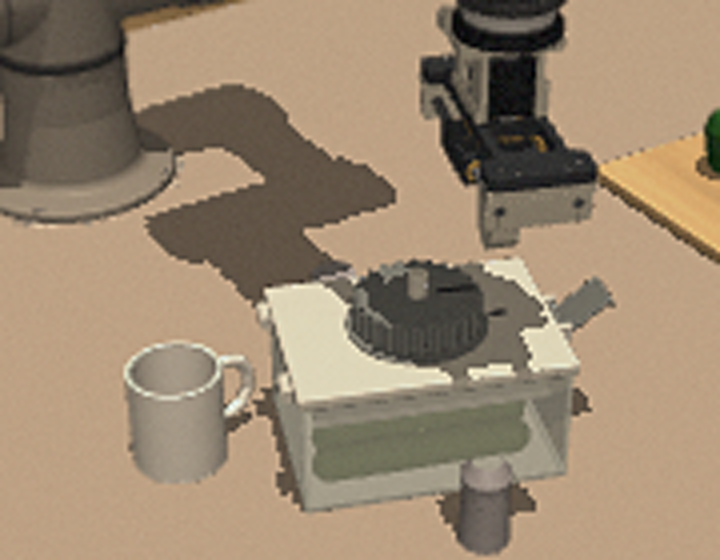

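View pics/z15.png

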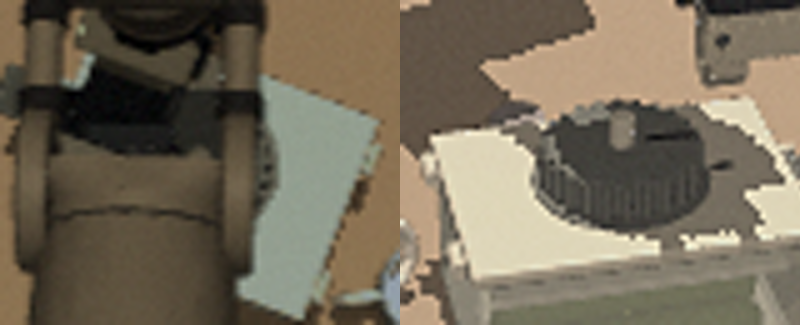

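Call:
carry_out:
  xyz:
    - [-0.7,0.5,-0.2]
    - [-0.7,0.5,0]
    - [-0.7,0.5,0]
    - [-0.7,0.5,0]
    - [-0.7,0.5,0]
    - [0,0,0]
    - [0,0,0]
    - [0,0,0]
  dr:
    - [0,0,0]
    - [0,0,0]
    - [0,0,0]
    - [0,0,0]
    - [0,0,0]
    - [0,0,0]
    - [0,0,0]
    - [0,0,0]

```text
time: 35.25
tool_pos: [704.1, -192.8, 248.5]
tcp_rot: [-3.141, -0.0, 1.191]
contact_force: [-0.2, 0.9, -0.4]
grip_width: 0.3
```

```bash
python3 -c "
from h import *
import pickle
s=pickle.load(open('scene0.pkl','rb'))
o,d=ray(s,150+605/4-.4,120+289/4-.4)
e=np.array([np.cos(np.radians(68)),np.sin(np.radians(68))]);n=np.array([-e[1],e[0]])
k=-( (o[:2]-[570.5,32])@n)/(d[:2]@n);P=o+k*d;X=(P[:2]-[570.5,32])@e;print(X,P[2],'latch',np.arctan2(X-118,P[2]-100))
rel();shots(16)"
```

```text
153.2521204110966 121.41526421303763 latch 1.0248886290856778
tcp [ 704.1 -192.8  248.5] yaw 68.3 corner r 241.0 ang -60.1 F [-0.2  0.9 -0.4] q6 0.01 c_t 159.2 -207.8 35.25
```

View pics/z16.png

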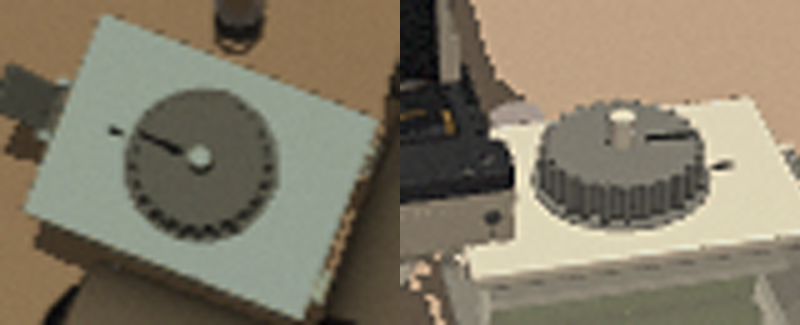

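```bash
python3 -c "
from h import *
import pickle
s=pickle.load(open('scene0.pkl','rb'))
for z in(150,155,160,165):
  u,v=proj(s,[570.5,32,z]);print(z,400+(u-210+.4)*5,(v-165+.4)*5)
from plant import *
print(close_job())"
```

```text
150 622.9386568311969 126.98492282269197
155 623.0304897900041 120.10281415862718
160 623.1226942632571 113.19007822996451
165 623.2152720295467 106.24654420491777
the job is handed in; nothing more can be done
None
```

The nut is two turns loose, the latch leans well open, and the job is handed in. It took about 35 s of the 72 s allowed; no verdict was reported.

- **Nut:** I rolled it anticlockwise with one corner of the closed fingertips in three strokes around the rim. In both pictures its black line now meets the line on the lid again. The stem top shows at about the picture row expected for 160 mm (near 113), which fits two turns rather than one or three.
- **Latch:** I then pushed it outwards from the nut side. From the picture it leans about 1.0 rad, above the 0.6 rad needed.
- **Hand:** The arm was drawn clear and read no contact force above noise. The highest contact force I read was about 8 N.
- **Other objects:** The spice jar, salt shaker and mug looked unmoved in the later pictures. The bowl and peppers lay well away from the arm's path, and I did not measure any of these again at the end.
- **What went wrong:** On the first stroke the finger slipped over the ridges for about 64 degrees. I pressed about 3 mm further in, and after that the nut followed it. I counted the turns from the line in the pictures, not from how far the arm had moved.

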